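# Make up the paella kit and the jug kit

## Task

Make up two kits for the patio. In the yellow tray stand the red tin in the middle bay and the salt box and the pepper mill in the two end bays, one in each; in the blue tray stand the green tin in the middle bay and lay the blue jug lid, knob up, in either end bay. Everything stands upright and flat on its bay's floor; set things down rather than dropping them, and leave the white lid and the amber jar where they are.

Things in the scene. Friction and masses are not known exactly. Their poses are not given: they have to be found in the camera images.
- tray_yellow: Fixed yellow metal tray, 262 mm long (its x) by 90 mm wide (its y), does not move. Three square open bays in a row along its x, each 82 x 82 mm inside, with centres at x = -86, 0 and +86 mm, y = 0. Floor top is 4 mm and the 4 mm thick walls' top 12 mm above the origin. Origin: centre of the underside; z up. The tray reads the same turned half round.
- tray_blue: Fixed blue metal tray, 262 mm long (its x) by 90 mm wide (its y), does not move. Three square open bays in a row along its x, each 82 x 82 mm inside, with centres at x = -86, 0 and +86 mm, y = 0. Floor top is 4 mm and the 4 mm thick walls' top 12 mm above the origin. Origin: centre of the underside; z up. The tray reads the same turned half round.
- tin_red: Red spice tin standing upright: round, 56 mm diameter, 55 mm high, red body with a steel lid (55 mm diameter) above 42 mm with a red disc on top. Loose, about 0.12 kg. Origin: centre of the underside; z up along its axis.
- tin_green: Green spice tin standing upright: round, 56 mm diameter, 55 mm high, green body with a steel lid (55 mm diameter) above 42 mm with a green disc on top. Loose, about 0.12 kg. Origin: centre of the underside; z up along its axis.
- lid_blue: Blue ceramic jug lid lying knob up: round plate 62 mm diameter and 10 mm thick, with a round central knob on top, 16 mm diameter where it meets the plate, widening to 22 mm from 20 to 38 mm height, top at 42 mm. Loose, about 0.12 kg. Origin: centre of the underside; z up along its axis. Lift it by the knob.
- lid_white: White ceramic jug lid lying knob up: round plate 62 mm diameter and 10 mm thick, with a round central knob on top, 16 mm diameter where it meets the plate, widening to 22 mm from 20 to 38 mm height, top at 42 mm. Loose, about 0.12 kg. Origin: centre of the underside; z up along its axis. Not part of a kit.
- salt_box: White plastic salt box with a grey seam and tab: 60 mm (its x) by 48 mm (its y) by 46 mm high. Loose, about 0.15 kg. Origin: centre of the underside; z up.
- pepper_mill: Short pale beech pepper mill standing upright: round body 52 mm diameter up to 44 mm height, a neck of 36 mm diameter, a domed head of 46 mm diameter and a small steel nut; 75 mm high in all. Loose, about 0.14 kg. Origin: centre of the underside; z up along its axis.
- jar_amber: Amber glass jar with a black cap, upright: 52 mm diameter, 64 mm high. Loose, about 0.16 kg. Origin: centre of the underside; z up along its axis. Not part of a kit.
There are look-alikes about, which are no part of the job. Leave any purple look-alike of the salt_box alone.

How it is judged:
At the end, for the whole second after the job is handed in: Each kit thing in its bay as asked: within 20 mm of the bay centre along the tray's x and y, flat on the floor (origin 1 to 6.5 mm above the tray's), upright within 0.1 rad, released, at rest. White lid and amber jar upright, within 20 mm of their starts (x of tin_red in the frame of tray_yellow between -0.02 and 0.02 m and y of tin_red in the frame of tray_yellow between -0.02 and 0.02 m and z of tin_red in the frame of tray_yellow between 0.001 and 0.0065 m and x of tin_green in the frame of tray_blue between -0.02 and 0.02 m and y of tin_green in the frame of tray_blue between -0.02 and 0.02 m and z of tin_green in the frame of tray_blue between 0.001 and 0.0065 m and (((x of salt_box in the frame of tray_yellow between 0.066 and 0.106 m and y of salt_box in the frame of tray_yellow between -0.02 and 0.02 m and z of salt_box in the frame of tray_yellow between 0.001 and 0.0065 m) and (x of pepper_mill in the frame of tray_yellow between -0.106 and -0.066 m and y of pepper_mill in the frame of tray_yellow between -0.02 and 0.02 m and z of pepper_mill in the frame of tray_yellow between 0.001 and 0.0065 m)) or ((x of salt_box in the frame of tray_yellow between -0.106 and -0.066 m and y of salt_box in the frame of tray_yellow between -0.02 and 0.02 m and z of salt_box in the frame of tray_yellow between 0.001 and 0.0065 m) and (x of pepper_mill in the frame of tray_yellow between 0.066 and 0.106 m and y of pepper_mill in the frame of tray_yellow between -0.02 and 0.02 m and z of pepper_mill in the frame of tray_yellow between 0.001 and 0.0065 m))) and ((x of lid_blue in the frame of tray_blue between 0.066 and 0.106 m and y of lid_blue in the frame of tray_blue between -0.02 and 0.02 m and z of lid_blue in the frame of tray_blue between 0.001 and 0.0065 m) or (x of lid_blue in the frame of tray_blue between -0.106 and -0.066 m and y of lid_blue in the frame of tray_blue between -0.02 and 0.02 m and z of lid_blue in the frame of tray_blue between 0.001 and 0.0065 m)) and angle between each of tin_red, tin_green, lid_blue, salt_box, pepper_mill, lid_white, jar_amber's own z axis and vertical below 0.1 rad and linear speed of each of tin_red, tin_green, lid_blue, salt_box, pepper_mill, lid_white, jar_amber below 0.02 m/s and angular speed of each of tin_red, tin_green, lid_blue, salt_box, pepper_mill below 0.2 rad/s and contact force between each of tin_red, tin_green, lid_blue, salt_box, pepper_mill and the fingers below 0.05 N and distance of each of lid_white, jar_amber from where it was at the start of the episode below 0.02 m); the robot touches nothing.
It fails at once if the white lid or the amber jar is shifted more than 20 mm or tipped (distance of any of lid_white, jar_amber from where it was at the start of the episode above 0.02 m or angle between any of lid_white, jar_amber's own z axis and vertical above 0.4 rad).
It fails at once if a thing is dropped (falls free, touching nothing, faster than 0.5 m/s: a drop of about 15 mm) ((contact force between tin_red and anything else below 0.01 N and linear speed of tin_red above 0.5 m/s) or (contact force between tin_green and anything else below 0.01 N and linear speed of tin_green above 0.5 m/s) or (contact force between lid_blue and anything else below 0.01 N and linear speed of lid_blue above 0.5 m/s) or (contact force between salt_box and anything else below 0.01 N and linear speed of salt_box above 0.5 m/s) or (contact force between pepper_mill and anything else below 0.01 N and linear speed of pepper_mill above 0.5 m/s)).
It also fails if it takes over 128 s, if anything falls off the work surface, if the arm or the gripper's body presses on something with over 40 N, if the wrist force passes 120 N, or if a joint passes its speed limit or range.

## Robot

A 6-joint arm with a two-finger parallel gripper is mounted at the origin on the work surface. World frame = base frame: x ahead of the robot, y to its left, z up, the work surface at z = 0. Lengths are in m, angles in rad, forces in N, time in s.
With the tool pointing down it reaches from about 0.225 to 0.725 m from the base axis. Payload 3.1 kg.
Tool frame: the origin (TCP) lies at the very end of the fingers, on their centre line; the grasp point (between the pads) lies 19 mm behind it; z points along the fingers, y is the line along which they close (so a half turn about z gives the same grasp; the last joint's range is limited). The gripper opens to 85 mm and grips with 20 to 120 N. Pads are 22 mm wide; open, the fingers measure 114 mm over their backs; the gripper's body (76 mm by 85 mm) begins 54 mm behind the grasp point. The pads swing forward as they close: fully open they stand 13 mm farther back than shut.
Start: joints at [-1.278, 0.048, 0.099, 1.622, 0, 1.443], TCP at [0.214, -0.479, 0.231] pointing down, gripper open.
Joint ranges: [-2.91, 2.91], [-0.99, 1.94], [-1.21, 1.42], [-2.12, 2.29], [-1.49, 1.47], [-3.14, 3.14]. Speed limits (rad/s): [2.79, 2.79, 3.14, 3.14, 3.14, 3.14].

## Interface

Orientations are given as a 3x3 rotation matrix whose columns are the frame's x, y, z axes.
In Python, from plant import r gives the robot as it stands.
- The arm moves only by the shell command python3 -m crank 'ROWS' [FORCE]. ROWS is JSON, a list that holds one entry, the list of rows, each a list of 7 numbers: the shift along the tool's x, y, z in m, then the turn, a rotation vector about the tool's x, y, z in degrees, then the opening, from 0 (shut) to 1 (fully open). In form: [[[tx, ty, tz, wx, wy, wz, claw], ...]]. A call has exactly 5 rows; each row is the pose to reach, as a shift and turn from the pose commanded when the call began, along the tool's axes at that moment; what a row does not reach only later rows make up. A row lasts 1/10 s, in which the tool goes at most 50 mm and 8.59 degrees, less where a joint would pass 70% of its speed; a pose out of reach is approached as far as the arm can. A call with a gripper value outside its range is refused whole. The fingers move at their own pace and stop on an object; FORCE is the grip in N (left out, the last holds). Time passes only in rows, so rows that repeat a pose let the fingers close, or fill a call up. It gives the time, the measured TCP pose, the force, the opening and the grip force at its end, in the units of the state.
- r.state(): the state, without advancing time (a new reading comes with each control period).
- r.snapshot(name): name is "side" or "top" or "wrist"; returns the picture (420x560x3 uint8, red, green, blue); there is no depth.
- r.camera_params(name): a dict with "fov_y" (degrees; the focal length in pixels is half the picture's height over the tangent of half this angle, whatever the lens; pixels are square), "cx", "cy" (the principal point, pixels), "k1" (the pictures are not rectified: a ray, as slopes to the right and down, at radius r is drawn at 1 + k1 r^2 times it, then the intrinsics apply), "eye" and "orientation" of the camera in the world; the wrist camera has in their place "mount" (4x4, takes a point from camera to tool coordinates, whose origin is the TCP and whose axes are the flange's). Camera axes: x right, y up, looking along -z (the intrinsics and any distortion apply to the point x, -y, -z); pixel columns grow to the right and rows downward; lengths in m; the calibration is good to about 2 mm. A picture is of the moment at which its call begins: read the wrist's pose just before it. camera_params takes no time and is no camera call.
- r.job_done(): hands the job in; it is judged then, once.
Trained networks look in the newest picture that a camera, given by its name, has taken for a name from the list of things; names that differ only in an ending like _2 or _b are one class to them, and where a whole thing is asked for, a point or a joint stands for the part that bears it (a point fixed in the world has none). Each returns a list of dicts, best first, with "confidence" (0 to 1); they miss things now and then, are a little off and sometimes report something else, mostly with a low value. They report only what shows in the picture. A call takes as long as a camera call. They do not tell look-alikes from the thing itself.
- r.regions_of(camera, query): "mask" (420x560 bool, what is visible of it) and "bbox" ([left, top, right, bottom] in pixels, round what is visible of it).
The state is a dict: "t": time; "joint_positions": joint angles; "dq": joint speeds; "joint_torque": joint torques, N m; "position": TCP position; "eef_rot": TCP orientation; "wrist_force": force on the tool from outside, world axes, zero at the start; "wrist_torque": the same for the moment, N m; "opening": finger opening in m; "finger_force": force on a finger pad.
Only numpy, scipy, OpenCV 4.12 (cv2) and the standard library are available. Lean on these libraries where they do the work, as an engineer would, in place of code of your own. Each camera call takes 0.05 s, during which the arm holds its last target. There are 200 camera calls.

## Working session

There is one attempt and no reset: what is moved stays moved. The work goes in short steps, Python scripts to look and compute and a shell command to move; the robot and the scene stay as the last step left them, time stands still between calls to the robot, and variables do not carry over. Pictures are saved under pics/ and viewed, at most 14 in all, crops included, and the job is handed in when it is done.

```bash
mkdir -p pics; cat > h.py <<'E'
import numpy as np, cv2
from plant import r
def snap(n,f=None):
    im=np.asarray(r.snapshot(n))
    if f: cv2.imwrite('pics/'+f,im[:,:,::-1])
    return im
def cam(n):
    p=r.camera_params(n)
    f=210/np.tan(np.radians(p['fov_y'])/2)
    if 'mount' in p:
        s=r.state(); T=np.eye(4);T[:3,:3]=s['eef_rot'];T[:3,3]=s['position']
        M=T@np.array(p['mount']); R=M[:3,:3];e=M[:3,3]
    else: R=np.array(p['orientation']);e=np.array(p['eye'])
    return p,f,R,e
def ray(n,uv,C=None):
    p,f,R,e=C or cam(n)
    K=np.array([[f,0,p['cx']],[0,f,p['cy']],[0,0,1.]])
    a=cv2.undistortPoints(np.array(uv,float).reshape(-1,1,2),K,np.array([p['k1'],0,0,0,0.])).reshape(-1,2)
    # cv2 model: x*(1+k1 r^2)
    d=np.c_[a[:,0],-a[:,1],-np.ones(len(a))]@R.T
    return e,d
def onz(n,uv,z,C=None):
    e,d=ray(n,uv,C); return e+d*((z-e[2])/d[:,2])[:,None]
def proj(n,X,C=None):
    p,f,R,e=C or cam(n)
    c=(np.atleast_2d(X)-e)@R; a=c[:,:2]/-c[:,2:]; a[:,1]*=-1
    a=a*(1+p['k1']*(a**2).sum(1,keepdims=True))
    return a*f+[p['cx'],p['cy']]
E
python3 - <<'E'
from h import *
for n in('top','side'): 
    snap(n,n+'0.png')
    p=r.camera_params(n);print(n,{k:np.round(v,3).tolist() for k,v in p.items()})
print(np.round(r.camera_params('wrist')['mount'],3).tolist())
names="tray_yellow tray_blue tin_red tin_green lid_blue lid_white salt_box pepper_mill jar_amber".split()
for q in names:
  for n in('top','side'):
    for o in r.regions_of(n,q)[:4]:
        m=o['mask'];ys,xs=np.nonzero(m);b=o['bbox']
        print(q,n,round(o['confidence'],2),np.round(b).tolist(),int(xs.mean()),int(ys.mean()))
E
```

```text
top {'fov_y': 43.014, 'cx': 274.964, 'cy': 210.686, 'k1': -0.153, 'eye': [0.268, 0.019, 1.153], 'orientation': [[-0.123, 0.969, -0.215], [-0.992, -0.12, 0.029], [0.002, 0.217, 0.976]]}
side {'fov_y': 48.891, 'cx': 268.064, 'cy': 207.115, 'k1': -0.085, 'eye': [0.473, -0.696, 0.473], 'orientation': [[0.998, 0.04, -0.041], [-0.055, 0.521, -0.852], [-0.012, 0.853, 0.523]]}
[[0.001, 0.966, 0.26, 0.065], [1.0, -0.001, -0.0, -0.0], [-0.0, 0.26, -0.966, -0.143], [0.0, 0.0, 0.0, 1.0]]
tray_yellow top 0.91 [362.0, 154.0, 430.0, 275.0] 395 213
tray_yellow top 0.69 [219.0, 139.0, 248.0, 165.0] 234 152
tray_yellow top 0.44 [107.0, 178.0, 165.0, 298.0] 135 236
tray_yellow side 0.76 [157.0, 314.0, 372.0, 384.0] 260 348
tray_yellow side 0.64 [201.0, 225.0, 241.0, 263.0] 222 243
tray_blue top 0.94 [106.0, 179.0, 166.0, 297.0] 135 236
tray_blue top 0.73 [206.0, 197.0, 231.0, 221.0] 216 207
tray_blue top 0.15 [221.0, 138.0, 251.0, 166.0] 234 152
tray_blue side 0.61 [200.0, 145.0, 318.0, 174.0] 259 157
tin_red top 0.95 [279.0, 126.0, 300.0, 159.0] 288 142
tin_red side 0.79 [344.0, 214.0, 383.0, 256.0] 3
[... 260 characters left out ...]
.0, 321.0, 265.0] 304 247
lid_blue side 0.96 [332.0, 187.0, 365.0, 217.0] 347 204
lid_white top 0.75 [302.0, 178.0, 331.0, 205.0] 315 191
lid_white side 0.7 [282.0, 248.0, 322.0, 279.0] 301 263
salt_box top 0.69 [290.0, 232.0, 319.0, 262.0] 305 247
salt_box top 0.62 [246.0, 273.0, 274.0, 313.0] 260 294
salt_box top 0.61 [323.0, 272.0, 359.0, 308.0] 341 289
salt_box side 0.93 [154.0, 193.0, 198.0, 229.0] 178 211
salt_box side 0.65 [141.0, 243.0, 181.0, 299.0] 159 270
pepper_mill top 0.73 [225.0, 234.0, 250.0, 259.0] 238 246
pepper_mill side 0.59 [221.0, 175.0, 249.0, 215.0] 235 196
jar_amber top 0.58 [202.0, 195.0, 232.0, 219.0] 216 207
jar_amber side 0.76 [270.0, 166.0, 294.0, 204.0] 280 184
```

View pics/top0.png

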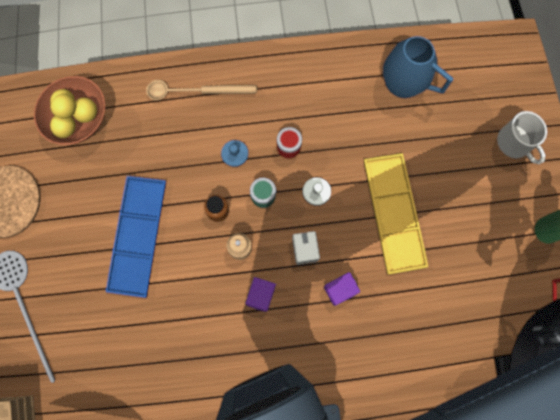

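View pics/side0.png

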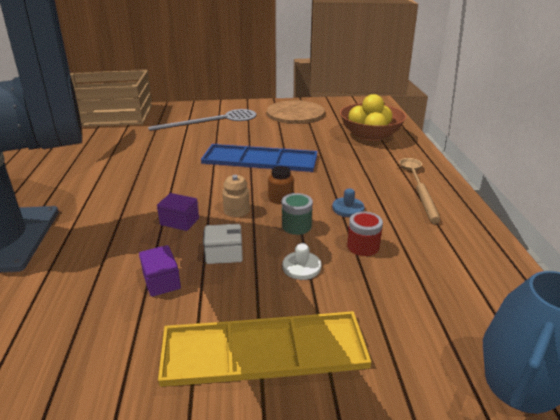

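The salt box candidates in the top view are the white one at (305,247) and the purple ones at (260,294) and (341,289). The white one with the grey tab fits. The red tin is at (288,142), the green at (262,192), the blue lid at (234,152), the mill at (238,246) and the jar at (216,207). I'll fit poses and confirm the salt box in a crop.

```bash
cat > fit.py <<'E'
from h import *
from scipy.optimize import minimize
t=np.linspace(0,2*np.pi,40,endpoint=False)
def cyl(*ps): return np.vstack([np.c_[d/2*np.cos(t),d/2*np.sin(t),0*t+z] for d,z in ps])/1000
def box(a,b,z0,h): return np.array([[x,y,z] for x in(-a/2,a/2) for y in(-b/2,b/2) for z in(z0,h)])/1000
M={'tin_red':[cyl((56,0),(56,42),(55,55))],'lid_blue':[cyl((62,0),(62,10)),cyl((16,10),(22,20),(22,38),(14,42))],
'salt_box':[box(60,48,0,46)],'pepper_mill':[cyl((52,0),(52,44)),cyl((36,44),(46,54),(40,66),(12,75))],'jar_amber':[cyl((52,0),(52,64))],
'tray_yellow':[box(262,90,0,12)]}
M['tin_green']=M['tin_red'];M['lid_white']=M['lid_blue'];M['tray_blue']=M['tray_yellow']
S=4
def render(n,parts,q,C):
    c,s=np.cos(q[2]),np.sin(q[2]);R=np.array([[c,-s,0],[s,c,0],[0,0,1]])
    im=np.zeros((420*S,560*S),np.uint8)
    for P in parts:
        uv=proj(n,P@R.T+[q[0],q[1],q[3] if len(q)>3 else 0],C)
        cv2.fillConvexPoly(im,cv2.convexHull(((uv+.5)*S).round().astype(np.int32)),1)
    return cv2.resize(im*255,(560,420),interpolation=cv2.INTER_AREA)/255.
def fit(q,views,yaw=None,z=0.):
    """views: list (cam,mask,C)"""
    n,m,C=views[0]; ys,xs=np.nonzero(m); x0=onz(n,[[xs.mean(),ys.mean()]],z+.02,C)[0]
    best=None
    for y0 in ([0] if yaw is None else yaw):
        def cost(v):
            k=[v[0],v[1],v[2] if yaw is not None else 0,z]
            return sum(1-np.minimum(a:=render(n,M[q],k,C),m).sum()/np.maximum(a,m).sum() for n,m,C in views)
        v0=[x0[0],x0[1]]+([y0] if yaw is not None else [])
        sx=np.array([v0]+[np.array(v0)+d for d in np.diag([.012,.012,.15][:len(v0)])])
        o=minimize(cost,v0,method='Nelder-Mead',options=dict(initial_simplex=sx,xatol=2e-4,fatol=1e-4,maxiter=150))
        if best is None or o.fun<best.fun: best=o
    return best.x,best.fun/len(views)
E
python3 - <<'E'
from fit import *
C={n:cam(n) for n in('top','side')}
for n in C: im=snap(n); I=im if n=='top' else None or locals().get('I')
cv2.imwrite('pics/crop.png',cv2.resize(I[220:320,200:370,::-1],None,fx=4,fy=4,interpolation=cv2.INTER_CUBIC))
exp={'salt_box':((305,247),(223,243)),'tin_green':((262,192),(296,213))}
for q in M:
    V=[]
    for i,n in enumerate(C):
        os=r.regions_of(n,q)
        if q in exp: os=[o for o in os if abs(np.argwhere(o['mask']).mean(0)[::-1]-exp[q][i]).max()<12]
        if os: V.append((n,os[0]['mask'].astype(float),C[n]))
    yaw={'salt_box':[0,.5,1,1.6,2.1,2.6],'tray_yellow':[0,.5,1,1.6,2.1,2.6],'tray_blue':[0,.5,1,1.6,2.1,2.6]}.get(q)
    print(q,*[(v[0],np.round((f:=fit(q,[v],yaw))[0],4).tolist(),round(f[1],3)) for v in V],'both',np.round((f:=fit(q,V,yaw))[0],4).tolist())
s=r.state();print(s['t'],np.round(s['position'],4),np.round(s['eef_rot'],4).tolist(),s['opening'])
E
```

```text
tin_red ('top', [0.6663, -0.0624], np.float64(0.075)) ('side', [0.6654, -0.0642], np.float64(0.054)) both [0.6661, -0.0627]
lid_blue ('top', [0.6658, 0.0593], np.float64(0.07)) ('side', [0.6635, 0.0581], np.float64(0.156)) both [0.665, 0.0583]
salt_box ('top', [0.4285, -0.0674, 3.1637], np.float64(0.051)) ('side', [0.4276, -0.0712, 0.0291], np.float64(0.076)) both [0.4278, -0.0683, 3.162]
pepper_mill ('top', [0.4473, 0.0714], np.float64(0.122)) ('side', [0.4479, 0.0704], np.float64(0.08)) both [0.4479, 0.0713]
jar_amber ('top', [0.4457, 0.0719], np.float64(0.142)) ('side', [0.5392, 0.1125], np.float64(0.285)) both [0.4457, 0.0719]
tray_yellow ('top', [0.7714, -0.0708, -0.1609], np.float64(0.857)) ('side', [0.4837, -0.2818, 0.0399], np.float64(0.023)) both [0.7714, -0.0708, -0.1609]
tin_green ('top', [0.5575, 0.0091], np.float64(0.041)) ('side', [0.5586, 0.0028], np.float64(0.057)) both [0.5582, 0.0083]
lid_white ('top', [0.5539, -0.1112], np.float64(0.085)) ('side', [0.5537, -0.1127], np.float64(0.118)) both [0.5542, -0.1113]
tray_blue ('top', [0.5021, 0.2969, 2.8985], np.float64(0.031)) ('side', [0.5017, 0.2932, -0.2207], np.float64(0.064)) both [0.5017, 0.2962, -0.238]
2.0 [ 0.2145 -0.4792  0.2313] [[0.9127, 0.4085, 0.0], [0.4085, -0.9127, 0.0], [0.0, -0.0, -1.0]] 0.08551894605480206
```

View pics/crop.png

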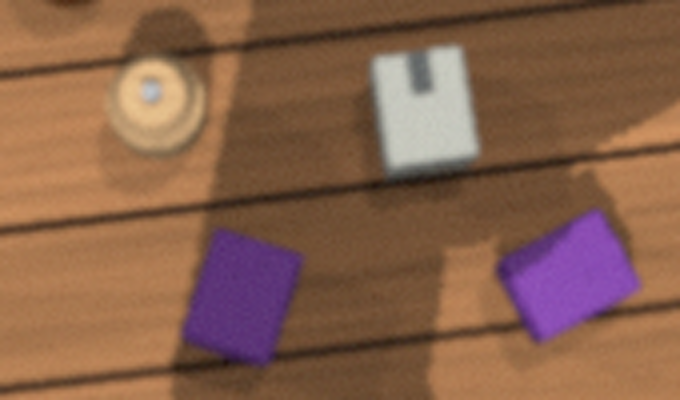

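The crop shows the white box with a grey tab at top-view (305,247), which is the salt box. The two purple boxes are left alone. First move: turn the tool square with the world axes and head for the salt box.

```bash
python3 -m crank '[[[0.036,-0.029,0.01,0,0,5,1],[0.072,-0.058,0.02,0,0,10,1],[0.108,-0.087,0.03,0,0,15,1],[0.144,-0.116,0.04,0,0,20,1],[0.180,-0.145,0.05,0,0,24.1,1]]]' 40
python3 - <<'E'
from h import *
s=r.state();print(s['t'],np.round(s['position'],4),np.round(s['eef_rot'],3).tolist())
E
```

```text
t: 2.5
position: [0.32, -0.2718, 0.181]
eef_rot: [[1.0, -0.004, 0.001], [-0.004, -1.0, -0.0], [0.001, 0.0, -1.0]]
wrist_force: [1.1, -0.0, -0.6]
opening: 0.0855
finger_force: 0.0
2.5 [ 0.32   -0.2718  0.181 ] [[1.0, -0.004, 0.001], [-0.004, -1.0, -0.0], [0.001, 0.0, -1.0]]
```

```bash
python3 -m crank '[[[0.022,-0.041,0,0,0,0,1],[0.044,-0.082,0,0,0,0,1],[0.066,-0.123,0,0,0,0,1],[0.088,-0.164,0,0,0,0,1],[0.108,-0.203,0,0,0,0,1]]]'
python3 -m crank '[[[0,0,0.0,0,0,0,1],[0,0,0,0,0,0,1],[0,0,0,0,0,0,1],[0,0,0,0,0,0,1],[0,0,0,0,0,0,1]]]' >/dev/null
python3 - <<'E'
from fit import *
C={'wrist':cam('wrist'),'top':cam('top'),'side':cam('side')}
snap('wrist','w1.png');snap('top');snap('side')
Y=[0,.5,1,1.6,2.1,2.6]
for n,q in (('wrist','salt_box'),('top','tray_yellow'),('side','tray_yellow'),('top','jar_amber'),('top','tray_blue'),('wrist','tin_green'),('side','jar_amber')):
    for o in r.regions_of(n,q)[:2]:
        f=fit(q,[(n,o['mask'].astype(float),C[n])],Y if q[0] in 'st' and 'tin' not in q else None)
        print(n,q,round(o['confidence'],2),np.round(o['bbox']).tolist(),np.round(f[0],4),round(f[1],3))
E
```

```text
t: 3.0
position: [0.4282, -0.0684, 0.1816]
eef_rot: [[1.0, 0.001, 0.001], [0.001, -1.0, -0.0], [0.001, 0.0, -1.0]]
wrist_force: [0.5, -0.9, 0.1]
opening: 0.0854
finger_force: 0.0
wrist salt_box 0.87 [251.0, 149.0, 314.0, 234.0] [ 0.4275 -0.0708  3.1574] 0.049
wrist salt_box 0.7 [315.0, 252.0, 389.0, 333.0] [ 0.3306 -0.1335  1.8993] 0.07
top tray_yellow 0.81 [376.0, 154.0, 427.0, 274.0] [ 0.483  -0.2823  0.0096] 0.192
side tray_yellow 0.66 [158.0, 312.0, 370.0, 383.0] [ 0.4839 -0.2819  0.0404] 0.028
top jar_amber 0.72 [205.0, 196.0, 230.0, 221.0] [0.5334 0.1086] 0.158
top tray_blue 0.71 [104.0, 175.0, 167.0, 298.0] [0.5025 0.2972 2.9001] 0.028
wrist tin_green 0.64 [128.0, 2.0, 218.0, 64.0] [0.5593 0.006 ] 0.021
side jar_amber 0.61 [272.0, 166.0, 294.0, 204.0] [0.5373 0.1091] 0.225
```

View pics/w1.png

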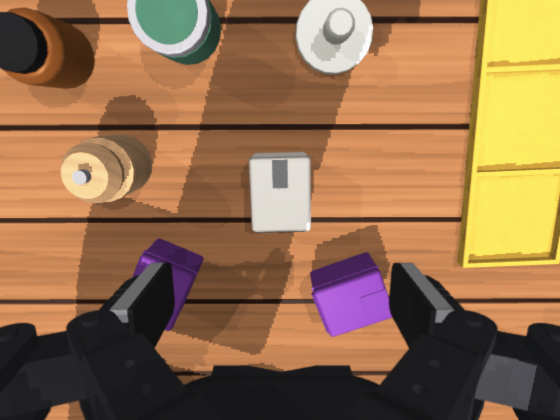

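The wrist picture shows the white salt box at (281,192), the green tin at (172,25), the mill at (100,172) and the yellow tray at right, and its fits agree with the fixed cameras to about 3 mm. Now grasp the salt box.

```bash
python3 -m crank '[[[0,0.001,0.045,0,0,0,1],[0,0.001,0.09,0,0,0,1],[0,0.001,0.13,0,0,0,1],[0,0.001,0.16,0,0,0,1],[0,0.001,0.171,0,0,0,1]]]' 40
python3 -m crank '[[[0,0,0,0,0,0,1],[0,0,0,0,0,0,0],[0,0,0,0,0,0,0],[0,0,0,0,0,0,0],[0,0,0,0,0,0,0]]]' | tail -5
python3 -m crank '[[[0,0,0,0,0,0,0],[0,0,0,0,0,0,0],[0,0,0,0,0,0,0],[0,0,0,0,0,0,0],[0,0,0,0,0,0,0]]]'
```

```text
t: 4.5
position: [0.4242, -0.0701, 0.0066]
eef_rot: [[1.0, 0.0, -0.007], [0.0, -1.0, 0.002], [-0.007, -0.002, -1.0]]
wrist_force: [0.6, 0.5, 0.1]
opening: 0.0852
finger_force: 0.0
position: [0.4296, -0.0719, 0.0127]
eef_rot: [[1.0, 0.0, 0.005], [0.0, -1.0, -0.001], [0.005, 0.001, -1.0]]
wrist_force: [0.0, 1.3, 5.8]
opening: 0.0478
finger_force: 43.4
t: 5.5
position: [0.4296, -0.0719, 0.0127]
eef_rot: [[1.0, 0.0, 0.005], [0.0, -1.0, -0.001], [0.005, 0.001, -1.0]]
wrist_force: [-0.2, 0.8, 5.9]
opening: 0.0473
finger_force: 43.4
```

```bash
python3 -m crank '[[[0,0,-0.01,0,0,0,0],[0,0,-0.035,0,0,0,0],[0,0,-0.065,0,0,0,0],[0,0,-0.09,0,0,0,0],[0,0,-0.10,0,0,0,0]]]' | tail -5
python3 -m crank '[[[-0.005,0.03,0,0,0,0,0],[-0.012,0.075,0,0,0,0,0],[-0.019,0.12,0,0,0,0,0],[-0.026,0.165,0,0,0,0,0],[-0.032,0.205,0,0,0,0,0]]]' >/dev/null
python3 -m crank '[[[0,0.008,0,0,0,0,0],[0,0.008,0,0,0,0,0],[0,0.008,0,0,0,0,0],[0,0.008,0,0,0,0,0],[0,0.008,0,0,0,0,0]]]'
```

```text
position: [0.4288, -0.0718, 0.1133]
eef_rot: [[1.0, 0.0, 0.004], [0.0, -1.0, -0.002], [0.004, 0.002, -1.0]]
wrist_force: [0.1, -0.6, -0.9]
opening: 0.0474
finger_force: 42.7
t: 7.0
position: [0.3958, -0.2829, 0.1102]
eef_rot: [[1.0, 0.002, -0.0], [0.002, -1.0, 0.0], [-0.0, -0.001, -1.0]]
wrist_force: [-0.4, 0.6, -1.1]
opening: 0.0472
finger_force: 42.7
```

```bash
python3 -m crank '[[[0.002,0.002,0.03,0,0,0,0],[0.002,0.002,0.055,0,0,0,0],[0.002,0.002,0.075,0,0,0,0],[0.002,0.002,0.083,0,0,0,0],[0.002,0.002,0.086,0,0,0,0]]]' | tail -5
python3 -m crank '[[[0,0,0.001,0,0,0,0],[0,0,0.002,0,0,0,0],[0,0,0.003,0,0,0,0],[0,0,0.004,0,0,0,0],[0,0,0.005,0,0,0,0]]]'
```

```text
position: [0.3971, -0.2851, 0.0234]
eef_rot: [[1.0, 0.001, -0.001], [0.001, -1.0, 0.001], [-0.001, -0.001, -1.0]]
wrist_force: [-0.3, -0.3, -1.7]
opening: 0.0475
finger_force: 42.7
t: 8.0
position: [0.3978, -0.2867, 0.0198]
eef_rot: [[1.0, 0.0, 0.001], [0.0, -1.0, -0.001], [0.001, 0.001, -1.0]]
wrist_force: [0.4, -0.1, -2.3]
opening: 0.0477
finger_force: 42.7
```

Now about 2 mm more, slowly, then check the contact.

```bash
python3 -m crank '[[[0,0,0.0005,0,0,0,0],[0,0,0.001,0,0,0,0],[0,0,0.0015,0,0,0,0],[0,0,0.002,0,0,0,0],[0,0,0.0025,0,0,0,0]]]'
```

```text
t: 8.5
position: [0.3975, -0.2863, 0.0168]
eef_rot: [[1.0, 0.0, -0.0], [0.0, -1.0, 0.0], [-0.0, -0.0, -1.0]]
wrist_force: [-1.2, 0.7, 1.5]
opening: 0.0476
finger_force: 43.2
```

```bash
python3 -m crank '[[[0,0,0,0,0,0,0.6],[0,0,0,0,0,0,0.8],[0,0,0,0,0,0,1],[0,0,0,0,0,0,1],[0,0,0,0,0,0,1]]]' | tail -2
python3 -m crank '[[[0,0,-0.02,0,0,0,1],[0,0,-0.06,0,0,0,1],[0,0,-0.1,0,0,0,1],[0.005,-0.035,-0.12,0,0,0,1],[0.012,-0.08,-0.12,0,0,0,1]]]' >/dev/null
python3 -m crank '[[[0.006,-0.045,0,0,0,0,1],[0.012,-0.09,0,0,0,0,1],[0.018,-0.135,0,0,0,0,1],[0.024,-0.18,0,0,0,0,1],[0.030,-0.225,0,0,0,0,1]]]' >/dev/null
python3 -m crank '[[[0.009,-0.045,0,0,0,0,1],[0.009,-0.052,0,0,0,0,1],[0.009,-0.052,0,0,0,0,1],[0.009,-0.052,0,0,0,0,1],[0.009,-0.052,0,0,0,0,1]]]'
python3 - <<'E'
from fit import *
C={n:cam(n) for n in('wrist','side')}
snap('side','s2.png');snap('wrist')
for n,q in (('wrist','pepper_mill'),('wrist','jar_amber'),('wrist','tin_green'),('wrist','lid_blue')):
    for o in r.regions_of(n,q)[:1]:
        f=fit(q,[(n,o['mask'].astype(float),C[n])])
        print(n,q,round(o['confidence'],2),np.round(o['bbox']).tolist(),np.round(f[0],4),round(f[1],3))
for o in r.regions_of('side','salt_box')[:3]:
    f=fit('salt_box',[('side',o['mask'].astype(float),C['side'])],[0,.5,1.6],z=.004); print(np.round(f[0],4),round(f[1],3))
E
```

```text
opening: 0.0855
finger_force: 0.0
t: 10.5
position: [0.4484, 0.0671, 0.1368]
eef_rot: [[1.0, 0.001, -0.0], [0.001, -1.0, 0.001], [-0.0, -0.001, -1.0]]
wrist_force: [0.3, -0.3, -0.4]
opening: 0.085
finger_force: 0.0
wrist pepper_mill 0.63 [238.0, 166.0, 315.0, 251.0] [0.448 0.07 ] 0.025
wrist tin_green 0.94 [332.0, 0.0, 436.0, 85.0] [0.5586 0.0058] 0.022
[ 0.3413  0.0317 -0.3331] 0.065
[ 0.3328 -0.1375  1.9087] 0.074
[ 0.3953 -0.2856  0.0172] 0.063
```

View pics/s2.png

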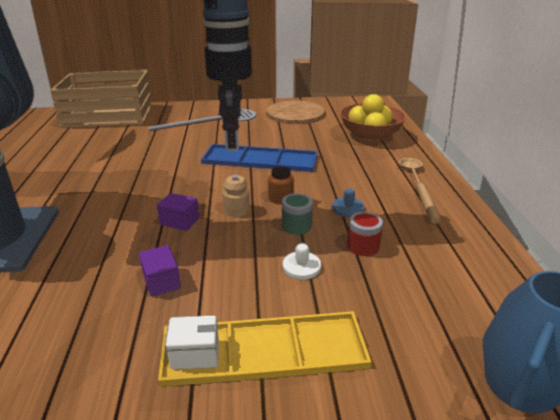

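The side picture shows the salt box standing in the yellow tray's left bay at (192,343). Now the mill.

```bash
python3 -m crank '[[[0,-0.003,0.035,0,0,0,1],[0,-0.003,0.07,0,0,0,1],[0,-0.003,0.1,0,0,0,1],[0,-0.003,0.12,0,0,0,1],[0,-0.003,0.126,0,0,0,1]]]' | tail -5
python3 -m crank '[[[0,0,0,0,0,0,1],[0,0,0,0,0,0,0],[0,0,0,0,0,0,0],[0,0,0,0,0,0,0],[0,0,0,0,0,0,0]]]' | tail -5
python3 -m crank '[[[0,0,0,0,0,0,0],[0,0,0,0,0,0,0],[0,0,0,0,0,0,0],[0,0,0,0,0,0,0],[0,0,0,0,0,0,0]]]'
```

```text
position: [0.4458, 0.0698, 0.0079]
eef_rot: [[1.0, 0.005, -0.006], [0.005, -1.0, 0.003], [-0.006, -0.003, -1.0]]
wrist_force: [0.3, 0.3, 0.4]
opening: 0.0852
finger_force: 0.0
position: [0.4503, 0.07, 0.0128]
eef_rot: [[1.0, 0.005, 0.004], [0.005, -1.0, 0.004], [0.004, -0.004, -1.0]]
wrist_force: [0.3, -0.3, 4.9]
opening: 0.0505
finger_force: 42.5
t: 12.35
position: [0.4503, 0.07, 0.0128]
eef_rot: [[1.0, 0.005, 0.004], [0.005, -1.0, 0.003], [0.004, -0.003, -1.0]]
wrist_force: [-0.4, 0.5, 6.5]
opening: 0.0506
finger_force: 42.6
```

```bash
python3 -m crank '[[[0,0,-0.01,0,0,0,0],[0,0,-0.035,0,0,0,0],[0,0,-0.065,0,0,0,0],[0,0,-0.09,0,0,0,0],[0,0,-0.10,0,0,0,0]]]' | tail -5
python3 -m crank '[[[0.01,0.03,0,0,0,0,0],[0.025,0.072,0,0,0,0,0],[0.040,0.116,0,0,0,0,0],[0.055,0.16,0,0,0,0,0],[0.070,0.204,0,0,0,0,0]]]' >/dev/null
python3 -m crank '[[[0.015,0.044,0,0,0,0,0],[0.03,0.088,0,0,0,0,0],[0.043,0.125,0,0,0,0,0],[0.051,0.144,0,0,0,0,0],[0.051,0.144,0,0,0,0,0]]]' >/dev/null
python3 -m crank '[[[0,0,0,0,0,0,0],[0,0,0,0,0,0,0],[0,0,0,0,0,0,0],[0,0,0,0,0,0,0],[0,0,0,0,0,0,0]]]'
```

```text
position: [0.4497, 0.0695, 0.1136]
eef_rot: [[1.0, 0.005, 0.004], [0.005, -1.0, 0.003], [0.004, -0.003, -1.0]]
wrist_force: [0.1, -0.4, -1.8]
opening: 0.0504
finger_force: 42.3
t: 14.35
position: [0.5713, -0.2771, 0.1099]
eef_rot: [[1.0, 0.006, 0.0], [0.006, -1.0, 0.003], [0.0, -0.003, -1.0]]
wrist_force: [-0.2, -0.0, -1.2]
opening: 0.0504
finger_force: 42.4
```

```bash
python3 -m crank '[[[0,0.001,0.03,0,0,0,0],[0,0.001,0.055,0,0,0,0],[0,0.001,0.075,0,0,0,0],[0,0.001,0.083,0,0,0,0],[0,0.001,0.086,0,0,0,0]]]' | tail -5
python3 -m crank '[[[0,0,0.001,0,0,0,0],[0,0,0.002,0,0,0,0],[0,0,0.003,0,0,0,0],[0,0,0.004,0,0,0,0],[0,0,0.005,0,0,0,0]]]' |tail -5
python3 -m crank '[[[0,0,0.0005,0,0,0,0],[0,0,0.001,0,0,0,0],[0,0,0.0015,0,0,0,0],[0,0,0.002,0,0,0,0],[0,0,0.002,0,0,0,0]]]'
```

```text
position: [0.5705, -0.2778, 0.0225]
eef_rot: [[1.0, 0.006, -0.002], [0.006, -1.0, 0.005], [-0.002, -0.005, -1.0]]
wrist_force: [0.4, -0.2, -2.2]
opening: 0.0507
finger_force: 42.4
position: [0.5716, -0.2787, 0.0192]
eef_rot: [[1.0, 0.005, 0.001], [0.005, -1.0, 0.003], [0.001, -0.003, -1.0]]
wrist_force: [-0.4, -0.4, -1.8]
opening: 0.0505
finger_force: 42.4
t: 15.85
position: [0.5713, -0.2785, 0.0169]
eef_rot: [[1.0, 0.005, 0.0], [0.005, -1.0, 0.003], [0.0, -0.003, -1.0]]
wrist_force: [-0.4, 0.3, -0.1]
opening: 0.0507
finger_force: 42.6
```

```bash
python3 -m crank '[[[0,0,0,0,0,0,0.6],[0,0,0,0,0,0,0.8],[0,0,0,0,0,0,1],[0,0,0,0,0,0,1],[0,0,0,0,0,0,1]]]' | tail -2
python3 -m crank '[[[0,0,-0.02,0,0,0,1],[0,0,-0.06,0,0,0,1],[0,0,-0.1,0,0,0,1],[0.015,-0.035,-0.12,0,0,0,1],[0.032,-0.075,-0.12,0,0,0,1]]]' >/dev/null
python3 -m crank '[[[0.018,-0.042,0,0,0,0,1],[0.036,-0.084,0,0,0,0,1],[0.054,-0.126,0,0,0,0,1],[0.062,-0.14,0,0,0,0,1],[0.062,-0.14,0,0,0,0,1]]]' >/dev/null
python3 -m crank '[[[0,0,0,0,0,0,1],[0,0,0,0,0,0,1],[0,0,0,0,0,0,1],[0,0,0,0,0,0,1],[0,0,0,0,0,0,1]]]'
python3 - <<'E'
from fit import *
C={n:cam(n) for n in('wrist','side')}
snap('wrist');snap('side')
for n,q in (('wrist','tin_red'),('wrist','lid_blue'),('side','pepper_mill'),('side','jar_amber')):
    for o in r.regions_of(n,q)[:1]:
        f=fit(q,[(n,o['mask'].astype(float),C[n])],z=.004*(q[0]=='p'))
        print(n,q,round(o['confidence'],2),np.round(o['bbox']).tolist(),np.round(f[0],4),round(f[1],3))
E
```

```text
opening: 0.0856
finger_force: 0.0
t: 17.85
position: [0.6639, -0.0643, 0.1375]
eef_rot: [[1.0, 0.004, 0.0], [0.004, -1.0, 0.003], [0.0, -0.003, -1.0]]
wrist_force: [0.7, -0.0, -1.0]
opening: 0.0854
finger_force: 0.0
wrist lid_blue 0.88 [82.0, 154.0, 167.0, 233.0] [0.6645 0.0577] 0.04
side pepper_mill 0.61 [310.0, 294.0, 348.0, 356.0] [ 0.5694 -0.2773] 0.06
side jar_amber 0.98 [267.0, 165.0, 296.0, 204.0] [0.5386 0.1085] 0.223
```

```bash
python3 -m crank '[[[0.002,-0.001,0.035,0,0,0,1],[0.002,-0.001,0.07,0,0,0,1],[0.002,-0.001,0.1,0,0,0,1],[0.002,-0.001,0.12,0,0,0,1],[0.002,-0.001,0.126,0,0,0,1]]]' | tail -5
python3 -m crank '[[[0,0,0,0,0,0,1],[0,0,0,0,0,0,0],[0,0,0,0,0,0,0],[0,0,0,0,0,0,0],[0,0,0,0,0,0,0]]]' | tail -5
python3 -m crank '[[[0,0,0,0,0,0,0],[0,0,0,0,0,0,0],[0,0,0,0,0,0,0],[0,0,0,0,0,0,0],[0,0,0,0,0,0,0]]]'
```

```text
position: [0.6634, -0.0613, 0.0074]
eef_rot: [[1.0, 0.005, -0.006], [0.005, -1.0, 0.005], [-0.006, -0.005, -1.0]]
wrist_force: [-1.3, 0.7, -0.5]
opening: 0.0851
finger_force: 0.0
position: [0.6682, -0.0624, 0.0143]
eef_rot: [[1.0, 0.005, 0.005], [0.005, -1.0, 0.002], [0.005, -0.002, -1.0]]
wrist_force: [-0.4, -0.7, 6.1]
opening: 0.0542
finger_force: 42.9
t: 19.65
position: [0.6682, -0.0624, 0.0143]
eef_rot: [[1.0, 0.005, 0.005], [0.005, -1.0, 0.002], [0.005, -0.002, -1.0]]
wrist_force: [-0.9, -0.3, 6.1]
opening: 0.0549
finger_force: 42.9
```

```bash
python3 -m crank '[[[0,0,-0.01,0,0,0,0],[0,0,-0.035,0,0,0,0],[0,0,-0.065,0,0,0,0],[0,0,-0.09,0,0,0,0],[0,0,-0.10,0,0,0,0]]]' | tail -5
python3 -m crank '[[[-0.02,0.024,0,0,0,0,0],[-0.048,0.058,0,0,0,0,0],[-0.076,0.092,0,0,0,0,0],[-0.104,0.126,0,0,0,0,0],[-0.132,0.16,0,0,0,0,0]]]' >/dev/null
python3 -m crank '[[[-0.027,0.033,0,0,0,0,0],[-0.047,0.055,0,0,0,0,0],[-0.051,0.06,0,0,0,0,0],[-0.051,0.06,0,0,0,0,0],[-0.051,0.06,0,0,0,0,0]]]' >/dev/null
python3 -m crank '[[[0,0,0,0,0,0,0],[0,0,0,0,0,0,0],[0,0,0,0,0,0,0],[0,0,0,0,0,0,0],[0,0,0,0,0,0,0]]]'
```

```text
position: [0.6676, -0.0625, 0.1149]
eef_rot: [[1.0, 0.005, 0.005], [0.005, -1.0, 0.003], [0.005, -0.003, -1.0]]
wrist_force: [0.8, -0.4, -1.3]
opening: 0.0547
finger_force: 42.6
t: 21.65
position: [0.4845, -0.283, 0.1106]
eef_rot: [[1.0, 0.006, -0.0], [0.006, -1.0, 0.003], [0.0, -0.003, -1.0]]
wrist_force: [0.6, -0.2, -1.3]
opening: 0.0548
finger_force: 42.6
```

```bash
python3 -m crank '[[[0,0,0.03,0,0,0,0],[0,0,0.055,0,0,0,0],[0,0,0.075,0,0,0,0],[0,0,0.083,0,0,0,0],[0,0,0.086,0,0,0,0]]]' | tail -5
python3 -m crank '[[[0,0,0.001,0,0,0,0],[0,0,0.002,0,0,0,0],[0,0,0.003,0,0,0,0],[0,0,0.004,0,0,0,0],[0,0,0.004,0,0,0,0]]]' |tail -5
python3 -m crank '[[[0,0,0.0005,0,0,0,0],[0,0,0.001,0,0,0,0],[0,0,0.0015,0,0,0,0],[0,0,0.002,0,0,0,0],[0,0,0.002,0,0,0,0]]]'
```

```text
position: [0.4836, -0.2824, 0.0235]
eef_rot: [[1.0, 0.005, -0.002], [0.005, -1.0, 0.005], [-0.002, -0.005, -1.0]]
wrist_force: [-0.5, -0.3, -0.9]
opening: 0.0549
finger_force: 42.6
position: [0.4845, -0.2831, 0.021]
eef_rot: [[1.0, 0.005, 0.0], [0.005, -1.0, 0.003], [0.0, -0.003, -1.0]]
wrist_force: [0.1, -0.7, -2.0]
opening: 0.0546
finger_force: 42.6
t: 23.15
position: [0.4842, -0.2829, 0.0184]
eef_rot: [[1.0, 0.005, -0.0], [0.005, -1.0, 0.004], [-0.0, -0.004, -1.0]]
wrist_force: [0.5, 0.4, -1.3]
opening: 0.0549
finger_force: 42.6
```

```bash
python3 -m crank '[[[0,0,0.0005,0,0,0,0],[0,0,0.0005,0,0,0,0.7],[0,0,0.0005,0,0,0,1],[0,0,0,0,0,0,1],[0,0,0,0,0,0,1]]]' | tail -2
python3 -m crank '[[[0,0,-0.02,0,0,0,1],[0,0,-0.06,0,0,0,1],[0,0,-0.1,0,0,0,1],[0.01,-0.038,-0.12,0,0,0,1],[0.021,-0.082,-0.12,0,0,0,1]]]' >/dev/null
python3 -m crank '[[[0.011,-0.044,0,0,0,0,1],[0.022,-0.088,0,0,0,0,1],[0.033,-0.132,0,0,0,0,1],[0.044,-0.176,0,0,0,0,1],[0.053,-0.207,0,0,0,0,1]]]' >/dev/null
python3 -m crank '[[[0,0,0,0,0,0,1],[0,0,0,0,0,0,1],[0,0,0,0,0,0,1],[0,0,0,0,0,0,1],[0,0,0,0,0,0,1]]]'
```

```text
opening: 0.0854
finger_force: 0.0
t: 25.15
position: [0.5567, 0.0048, 0.1396]
eef_rot: [[1.0, 0.003, -0.0], [0.003, -1.0, 0.003], [-0.0, -0.003, -1.0]]
wrist_force: [0.1, 1.0, 0.4]
opening: 0.0854
finger_force: 0.0
```

```bash
python3 -m crank '[[[0.002,-0.001,0.035,0,0,0,1],[0.002,-0.001,0.07,0,0,0,1],[0.002,-0.001,0.1,0,0,0,1],[0.002,-0.001,0.121,0,0,0,1],[0.002,-0.001,0.128,0,0,0,1]]]' | tail -5
python3 -m crank '[[[0,0,0,0,0,0,1],[0,0,0,0,0,0,0],[0,0,0,0,0,0,0],[0,0,0,0,0,0,0],[0,0,0,0,0,0,0]]]' | tail -5
python3 -m crank '[[[0,0,0,0,0,0,0],[0,0,0,0,0,0,0],[0,0,0,0,0,0,0],[0,0,0,0,0,0,0],[0,0,0,0,0,0,0]]]'
python3 -m crank '[[[0,0,-0.01,0,0,0,0],[0,0,-0.035,0,0,0,0],[0,0,-0.065,0,0,0,0],[0,0,-0.09,0,0,0,0],[0,0,-0.11,0,0,0,0]]]' | tail -5
```

```text
position: [0.556, 0.007, 0.0083]
eef_rot: [[1.0, 0.004, -0.006], [0.004, -1.0, 0.004], [-0.006, -0.004, -1.0]]
wrist_force: [-0.5, 0.0, 0.3]
opening: 0.0854
finger_force: 0.0
position: [0.5609, 0.0072, 0.0141]
eef_rot: [[1.0, 0.005, 0.005], [0.005, -1.0, 0.003], [0.005, -0.003, -1.0]]
wrist_force: [-1.0, -0.8, 5.5]
opening: 0.0549
finger_force: 42.9
t: 26.65
position: [0.5609, 0.0072, 0.0141]
eef_rot: [[1.0, 0.005, 0.005], [0.005, -1.0, 0.003], [0.005, -0.003, -1.0]]
wrist_force: [1.0, -0.4, 4.8]
opening: 0.0547
finger_force: 42.9
position: [0.5589, 0.0072, 0.1235]
eef_rot: [[1.0, 0.005, 0.001], [0.005, -1.0, 0.003], [0.001, -0.003, -1.0]]
wrist_force: [0.5, -0.1, -0.9]
opening: 0.055
finger_force: 42.6
```

```bash
python3 -m crank '[[[-0.006,-0.03,0,0,0,0,0],[-0.014,-0.075,0,0,0,0,0],[-0.023,-0.12,0,0,0,0,0],[-0.032,-0.165,0,0,0,0,0],[-0.04,-0.21,0,0,0,0,0]]]' >/dev/null
python3 -m crank '[[[-0.008,-0.045,0,0,0,0,0],[-0.013,-0.07,0,0,0,0,0],[-0.015,-0.079,0,0,0,0,0],[-0.015,-0.079,0,0,0,0,0],[-0.015,-0.079,0,0,0,0,0]]]' >/dev/null
python3 -m crank '[[[0,0,0,0,0,0,0],[0,0,0,0,0,0,0],[0,0,0,0,0,0,0],[0,0,0,0,0,0,0],[0,0,0,0,0,0,0]]]'
```

```text
t: 28.65
position: [0.5125, 0.1562, 0.1254]
eef_rot: [[0.992, 0.128, -0.011], [0.128, -0.989, 0.071], [-0.002, -0.072, -0.997]]
wrist_force: [-0.4, -0.1, -0.2]
opening: 0.0549
finger_force: 42.6
```

```bash
python3 - <<'E'
from h import *
s=r.state();print(np.round(s['joint_positions'],3),np.round(s['dq'],3),np.round(s['position'],4))
E
```

```text
[ 0.128  0.072 -0.087  1.413  0.072  3.141] [ 0.003 -0.001 -0.001  0.    -0.002 -0.001] [0.5125 0.1562 0.1254]
```

Joint 6 hit its range, so turn the tool the other way (about 35-40° in the world) for the blue side.

```bash
python3 -m crank '[[[0,0,0,0,0,-6,0],[0,0,0,0,0,-12,0],[0,0,0,0,0,-18,0],[0,0,0,0,0,-24,0],[0,0,0,0,0,-30,0]]]' | head -3
python3 -m crank '[[[0,0,0,0,0,0,0],[0,0,0,0,0,0,0],[0,0,0,0,0,0,0],[0,0,0,0,0,0,0],[0,0,0,0,0,0,0]]]'
python3 - <<'E'
from h import *
s=r.state();print(np.round(s['joint_positions'],3),np.round(s['position'],4))
E
```

```text
t: 29.15
position: [0.5124, 0.1563, 0.1255]
eef_rot: [[0.792, 0.61, -0.011], [0.609, -0.79, 0.071], [0.035, -0.063, -0.997]]
t: 29.65
position: [0.5124, 0.1563, 0.1254]
eef_rot: [[0.795, 0.606, -0.011], [0.605, -0.793, 0.071], [0.034, -0.064, -0.997]]
wrist_force: [-0.0, -0.1, -0.9]
opening: 0.0546
finger_force: 42.7
[ 0.128  0.072 -0.087  1.413  0.072  2.618] [0.5124 0.1563 0.1254]
```

```bash
cat > go.py <<'E'
import sys
from h import *
from scipy.spatial.transform import Rotation as Ro
def rel(x,y,z,yaw):
    s=r.state();R=np.array(s['eef_rot']);c,q=np.cos(np.radians(yaw)),np.sin(np.radians(yaw))
    D=np.array([[c,q,0],[q,-c,0],[0,0,-1]])
    U,_,V=np.linalg.svd(R);R=U@V
    print('t',s['t'],'pos',np.round(s['position'],4),'shift',np.round(R.T@(np.array([x,y,z])-s['position']),4),'turn',np.round(Ro.from_matrix(R.T@D).as_rotvec(degrees=True),2))
rel(*map(float,sys.argv[1:]))
E
python3 go.py 0.504 0.296 0.125 40
```

```text
t 29.65 pos [0.5124 0.1563 0.1254] shift [ 0.0779 -0.1159  0.0105] turn [-3.6  -2.05 -2.65]
```

```bash
python3 -m crank '[[[0.012,-0.018,0.002,-0.8,-0.4,-0.6,0],[0.034,-0.05,0.005,-1.8,-1,-1.2,0],[0.056,-0.083,0.0075,-2.8,-1.6,-2,0],[0.072,-0.107,0.01,-3.6,-2,-2.6,0],[0.078,-0.116,0.0105,-3.6,-2,-2.6,0]]]' >/dev/null
python3 -m crank '[[[0,0,0,0,0,0,0],[0,0,0,0,0,0,0],[0,0,0,0,0,0,0],[0,0,0,0,0,0,0],[0,0,0,0,0,0,0]]]'
python3 go.py 0.504 0.296 0.024 40
```

```text
t: 30.65
position: [0.5043, 0.2951, 0.1251]
eef_rot: [[0.767, 0.641, 0.001], [0.641, -0.767, 0.0], [0.001, 0.0, -1.0]]
wrist_force: [0.7, 0.9, -1.4]
opening: 0.0546
finger_force: 42.7
t 30.65 pos [0.5043 0.2951 0.1251] shift [ 0.0003 -0.0009  0.1011] turn [ 0.01 -0.05 -0.13]
```

```bash
python3 -m crank '[[[0,-0.002,0.03,0,0,0,0],[0,-0.002,0.06,0,0,0,0],[0,-0.002,0.085,0,0,0,0],[0,-0.002,0.096,0,0,0,0],[0,-0.002,0.1,0,0,0,0]]]' >/dev/null
python3 -m crank '[[[0,0,0.001,0,0,0,0],[0,0,0.002,0,0,0,0],[0,0,0.003,0,0,0,0],[0,0,0.004,0,0,0,0],[0,0,0.004,0,0,0,0]]]' |tail -5
python3 -m crank '[[[0,0,0.0005,0,0,0,0],[0,0,0.001,0,0,0,0],[0,0,0.0015,0,0,0,0],[0,0,0.002,0,0,0,0],[0,0,0.002,0,0,0,0]]]'
```

```text
position: [0.5031, 0.2979, 0.0216]
eef_rot: [[0.766, 0.643, 0.002], [0.643, -0.766, 0.001], [0.002, 0.0, -1.0]]
wrist_force: [-0.5, -0.8, -0.4]
opening: 0.0548
finger_force: 42.7
t: 32.15
position: [0.5026, 0.2977, 0.0188]
eef_rot: [[0.766, 0.642, 0.0], [0.642, -0.766, 0.0], [0.001, -0.0, -1.0]]
wrist_force: [-0.3, -1.5, -1.7]
opening: 0.0547
finger_force: 42.7
```

```bash
python3 -m crank '[[[0,0,0.0005,0,0,0,0],[0,0,0.001,0,0,0,0],[0,0,0.001,0,0,0,0.7],[0,0,0.001,0,0,0,1],[0,0,0.001,0,0,0,1]]]'
python3 -m crank '[[[0,0,-0.02,0,0,0,1],[0,0,-0.06,0,0,0,1],[0,0,-0.1,0,0,0,1],[0,0,-0.12,0,0,0,1],[0,0,-0.12,0,0,0,1]]]' >/dev/null
python3 go.py 0.6645 0.058 0.14 40
```

```text
t: 32.65
position: [0.5029, 0.2979, 0.0182]
eef_rot: [[0.766, 0.642, 0.001], [0.642, -0.766, 0.001], [0.001, 0.0, -1.0]]
wrist_force: [-0.7, -0.2, -0.2]
opening: 0.0842
finger_force: 0.0
t 33.15 pos [0.5055 0.299  0.1432] shift [-0.033   0.2868  0.0037] turn [ 0.15 -0.57 -0.02]
```

```bash
python3 -m crank '[[[-0.005,0.044,0,0,0,0,1],[-0.01,0.09,0,0,0,0,1],[-0.015,0.136,0,0,0,0,1],[-0.021,0.182,0,0,0,0,1],[-0.026,0.228,0,0,0,0,1]]]' >/dev/null
python3 -m crank '[[[-0.005,0.043,0,0,0,0,1],[-0.006,0.058,0,0,0,0,1],[-0.006,0.058,0,0,0,0,1],[-0.006,0.058,0,0,0,0,1],[-0.006,0.058,0,0,0,0,1]]]' >/dev/null
python3 - <<'E'
from fit import *
C={n:cam(n) for n in('wrist','side')}
snap('wrist','w3.png')
for n,q in (('wrist','lid_blue'),):
    for o in r.regions_of(n,q)[:2]:
        f=fit(q,[(n,o['mask'].astype(float),C[n])])
        print(n,q,round(o['confidence'],2),np.round(o['bbox']).tolist(),np.round(f[0],4),round(f[1],3))
E
python3 go.py 0.6645 0.058 0.016 40
```

```text
wrist lid_blue 0.79 [242.0, 156.0, 328.0, 235.0] [0.6647 0.0582] 0.023
t 34.25 pos [0.6611 0.0599 0.1382] shift [0.0013 0.0037 0.1222] turn [-0.02 -0.05  0.11]
```

View pics/w3.png

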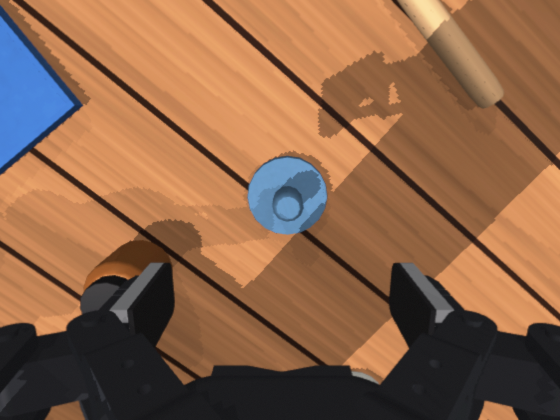

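The wrist picture shows the blue lid at (287,195), knob at (288,204), lying between the fingers.

```bash
python3 -m crank '[[[0.0015,0.0035,0.035,0,0,0,1],[0.0015,0.0035,0.07,0,0,0,1],[0.0015,0.0035,0.1,0,0,0,1],[0.0015,0.0035,0.116,0,0,0,1],[0.0015,0.0035,0.123,0,0,0,1]]]' >/dev/null
python3 -m crank '[[[0,0,0,0,0,0,1],[0,0,0,0,0,0,1],[0,0,0,0,0,0,0],[0,0,0,0,0,0,0],[0,0,0,0,0,0,0]]]' | tail -5
python3 -m crank '[[[0,0,0,0,0,0,0],[0,0,0,0,0,0,0],[0,0,0,0,0,0,0],[0,0,0,0,0,0,0],[0,0,0,0,0,0,0]]]'
```

```text
position: [0.6662, 0.0563, 0.0162]
eef_rot: [[0.766, 0.642, 0.003], [0.642, -0.766, 0.001], [0.002, 0.001, -1.0]]
wrist_force: [-0.2, -0.4, 0.7]
opening: 0.0442
finger_force: 0.0
t: 35.75
position: [0.6657, 0.0563, 0.0155]
eef_rot: [[0.766, 0.642, 0.002], [0.642, -0.766, 0.001], [0.002, 0.001, -1.0]]
wrist_force: [-0.8, -0.6, 3.2]
opening: 0.0202
finger_force: 39.5
```

```bash
python3 -m crank '[[[0,0,-0.008,0,0,0,0],[0,0,-0.03,0,0,0,0],[0,0,-0.06,0,0,0,0],[0,0,-0.085,0,0,0,0],[0,0,-0.095,0,0,0,0]]]' 
python3 go.py 0.5856 0.276 0.11 40
```

```text
t: 36.25
position: [0.6667, 0.0562, 0.1133]
eef_rot: [[0.766, 0.642, 0.005], [0.642, -0.766, 0.0], [0.004, 0.003, -1.0]]
wrist_force: [0.4, -0.1, -0.9]
opening: 0.0203
finger_force: 39.3
t 36.25 pos [0.6667 0.0562 0.1133] shift [ 0.079  -0.2205  0.003 ] turn [ 0.17 -0.24 -0.02]
```

```bash
python3 -m crank '[[[0.01,-0.03,0,0,0,0,0],[0.025,-0.07,0,0,0,0,0],[0.04,-0.11,0,0,0,0,0],[0.055,-0.15,0,0,0,0,0],[0.068,-0.19,0,0,0,0,0]]]' >/dev/null
python3 -m crank '[[[0.008,-0.023,0,0,0,0,0],[0.011,-0.03,0,0,0,0,0],[0.011,-0.03,0,0,0,0,0],[0.011,-0.03,0,0,0,0,0],[0.011,-0.03,0,0,0,0,0]]]' >/dev/null
python3 -m crank '[[[0,0,0,0,0,0,0],[0,0,0,0,0,0,0],[0,0,0,0,0,0,0],[0,0,0,0,0,0,0],[0,0,0,0,0,0,0]]]'
python3 go.py 0.5856 0.276 0.025 40
python3 - <<'E'
from fit import *
C={n:cam(n) for n in('side','top')}
for n in C: snap(n,n+'4.png')
for n,q in (('side','tin_green'),('top','tin_green'),('side','lid_blue'),('side','tin_red')):
    for o in r.regions_of(n,q)[:2]:
        f=fit(q,[(n,o['mask'].astype(float),C[n])],z=.004+.092*(q[0]=='l'))
        print(n,q,round(o['confidence'],2),np.round(o['bbox']).tolist(),np.round(f[0],4),round(f[1],3))
E
```

```text
t: 37.75
position: [0.5845, 0.2755, 0.1101]
eef_rot: [[0.766, 0.642, 0.001], [0.642, -0.766, 0.001], [0.001, 0.0, -1.0]]
wrist_force: [0.4, -0.1, -0.9]
opening: 0.0205
finger_force: 39.4
t 37.75 pos [0.5845 0.2755 0.1101] shift [0.001  0.0003 0.0851] turn [ 0.   -0.05 -0.03]
side tin_green 0.81 [248.0, 132.0, 274.0, 163.0] [0.5007 0.2946] 0.045
side tin_red 0.72 [238.0, 305.0, 281.0, 367.0] [ 0.4817 -0.282 ] 0.057
side tin_red 0.23 [167.0, 314.0, 219.0, 371.0] [ 0.396  -0.2911] 0.206
```

View pics/side4.png

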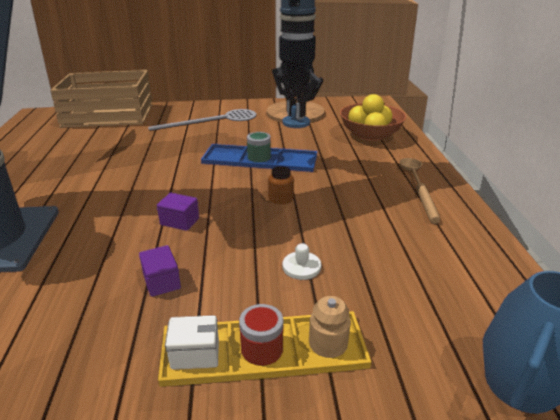

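The side picture shows the yellow kit complete (192,343), (260,335), (330,328), the green tin in the blue middle bay at (259,147), and the blue lid hanging level at (296,121). Now lower it.

```bash
python3 -m crank '[[[0.001,0,0.03,0,0,0,0],[0.001,0,0.055,0,0,0,0],[0.001,0,0.073,0,0,0,0],[0.001,0,0.08,0,0,0,0],[0.001,0,0.084,0,0,0,0]]]' >/dev/null
python3 -m crank '[[[0,0,0.001,0,0,0,0],[0,0,0.002,0,0,0,0],[0,0,0.003,0,0,0,0],[0,0,0.004,0,0,0,0],[0,0,0.004,0,0,0,0]]]' |tail -5
python3 -m crank '[[[0,0,0.0005,0,0,0,0],[0,0,0.001,0,0,0,0],[0,0,0.0015,0,0,0,0],[0,0,0.002,0,0,0,0],[0,0,0.002,0,0,0,0]]]'
```

```text
position: [0.5856, 0.2764, 0.0225]
eef_rot: [[0.766, 0.642, 0.001], [0.642, -0.766, 0.001], [0.002, 0.0, -1.0]]
wrist_force: [-0.8, 0.2, -2.1]
opening: 0.0203
finger_force: 39.4
t: 39.55
position: [0.5852, 0.2763, 0.0199]
eef_rot: [[0.766, 0.642, 0.0], [0.642, -0.766, 0.0], [0.001, -0.0, -1.0]]
wrist_force: [-1.0, 0.5, -0.2]
opening: 0.0203
finger_force: 39.4
```

```bash
python3 -m crank '[[[0,0,0.0005,0,0,0,0],[0,0,0.0008,0,0,0,0],[0,0,0.0008,0,0,0,0.5],[0,0,0.0008,0,0,0,0.6],[0,0,0.0008,0,0,0,0.6]]]'
python3 -m crank '[[[0,0,-0.01,0,0,0,0.6],[0,0,-0.04,0,0,0,0.6],[0,0,-0.08,0,0,0,0.6],[0,0,-0.11,0,0,0,0.6],[0,0.0,-0.13,0,0,0,0.6]]]' >/dev/null
python3 -m crank '[[[-0.03,0,-0.02,0,0,0,0.6],[-0.07,0,-0.02,0,0,0,0.6],[-0.11,0,-0.02,0,0,0,0.6],[-0.15,0,-0.02,0,0,0,0.6],[-0.15,0,-0.02,0,0,0,0.6]]]' >/dev/null
python3 - <<'E'
from fit import *
C={n:cam(n) for n in('side','top')}
for n in C: snap(n,n+'5.png')
for q in ('tin_green','lid_blue','tin_red','pepper_mill','salt_box','jar_amber','lid_white'):
  for n in C:
    for o in r.regions_of(n,q)[:1]:
        f=fit(q,[(n,o['mask'].astype(float),C[n])],z=.004*(q[:3] not in('jar','lid_w')))
        print(n,q,round(o['confidence'],2),np.round(o['bbox']).tolist(),np.round(f[0],4),round(f[1],3))
a=cv2.imread('pics/side5.png')[110:220,180:420];b=cv2.imread('pics/top5.png')[110:300,90:450]
cv2.imwrite('pics/f.png',np.vstack([cv2.resize(a,(640,293)),cv2.resize(b,(555,293))[:,:555] if 0 else cv2.resize(b,(640,300))]))
E
```

```text
t: 40.05
position: [0.5856, 0.2764, 0.0196]
eef_rot: [[0.766, 0.642, 0.001], [0.642, -0.766, 0.001], [0.001, 0.0, -1.0]]
wrist_force: [-0.3, -0.1, -0.2]
opening: 0.0516
finger_force: 0.0
side tin_green 0.81 [248.0, 136.0, 272.0, 160.0] [0.5007 0.2946] 0.094
side lid_blue 0.85 [281.0, 139.0, 312.0, 168.0] [0.5846 0.2749] 0.081
side tin_red 0.83 [237.0, 304.0, 284.0, 365.0] [ 0.4817 -0.282 ] 0.055
top tin_red 0.82 [386.0, 193.0, 414.0, 225.0] [ 0.483  -0.2809] 0.076
side pepper_mill 0.76 [309.0, 293.0, 351.0, 354.0] [ 0.5694 -0.277 ] 0.05
side salt_box 0.96 [156.0, 192.0, 198.0, 231.0] [0.3441 0.0282] 0.167
top salt_box 0.93 [322.0, 273.0, 361.0, 303.0] [ 0.33   -0.1327] 0.311
side jar_amber 0.63 [270.0, 167.0, 297.0, 204.0] [0.5374 0.1063] 0.139
top jar_amber 0.71 [205.0, 197.0, 232.0, 221.0] [0.5359 0.1098] 0.16
side lid_white 0.93 [283.0, 246.0, 320.0, 280.0] [ 0.5537 -0.1166] 0.159
top lid_white 0.56 [304.0, 178.0, 332.0, 204.0] [ 0.5531 -0.1109] 0.084
```

View pics/f.png

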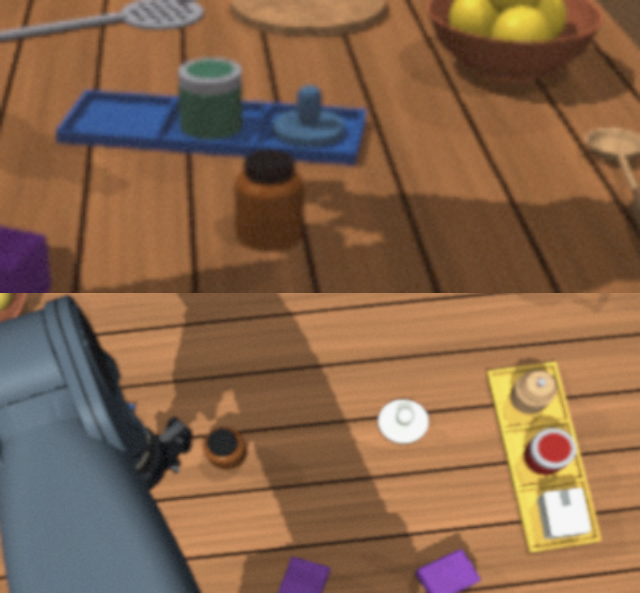

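The picture shows every item upright in its bay: green tin and blue lid at upper (210,98) and (310,118), mill, red tin and salt box at lower right. The white lid and jar haven't moved, and the gripper is clear at a height. Handing in.

```bash
python3 -m crank '[[[0,0,0,0,0,0,0.6],[0,0,0,0,0,0,0.6],[0,0,0,0,0,0,0.6],[0,0,0,0,0,0,0.6],[0,0,0,0,0,0,0.6]]]'|head -3; python3 -c "from plant import r;print(r.job_done())"
```

```text
t: 42.35
position: [0.4702, 0.1798, 0.1691]
eef_rot: [[0.766, 0.642, 0.001], [0.642, -0.766, 0.001], [0.001, 0.0, -1.0]]
the job is handed in; nothing more can be done
None
```

I made up both kits and handed the job in at about 42 s. The last pictures show all five things upright in their bays and the white lid and amber jar where they started; the hand-in call returned no verdict.

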